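# Load the dosing station: reagent jars and cartridge magazine

### The arm

A 6-joint arm with a two-finger parallel gripper is mounted at the origin on the work surface. World frame = base frame: x ahead of the robot, y to its left, z up, the work surface at z = 0. Lengths are in m, angles in degrees, forces in N, time in s.
With the tool pointing down it reaches from about 0.35 to 0.875 m from the base axis. Payload 4.2 kg.
Tool frame: the origin (TCP) lies where the fingers leave the gripper's body, on its centre line; the fingertips stand 70 mm ahead of it and the grasp point (between the pads) lies 51 mm ahead of it; z points along the fingers, y is the direction in which the jaws open and shut (so a half turn about z gives the same grasp; the last joint's range is limited). The gripper opens to 87 mm and grips with 3 to 60 N. Pads are 19 mm wide; open, the fingers measure 117 mm over their backs; the gripper's body (75 mm by 190 mm) begins 51 mm behind the grasp point.
Start: joints at [-59.782, 22.042, 0.453, 0, -68.411, -14.817], TCP at [0.166, -0.603, 0.292] pointing down, gripper open.
Joint ranges: [-179.83, 179.83], [-69.29, 118.12], [-61.27, 80.66], [-181.25, 117.63], [-171.15, -9.14], [-177.46, 177.46]. Speed limits (degrees/s): [159.86, 159.86, 180, 180, 180, 180].

### API

Orientations are given as a 3x3 rotation matrix whose columns are the frame's x, y, z axes.
In Python, from station import sense, capture, camera_model, finish_job gives the robot as it stands.
- The arm moves only by the shell command python3 -m inch 'ROWS'. ROWS is JSON, a list of rows, each an object with "hand": the closure, from 0 (fully open) to 1 (shut); "slide": the shift along the world's x, y, z in cm, a list of three; "yaw": the turn about the world's z in rad. A call has 1 to 10 rows; each row is the pose to reach, as a shift and turn from the pose commanded when the call began; what a row does not reach only later rows make up. A row lasts 1/8 s, in which the tool goes at most 62.5 mm and 10.7 degrees, less where a joint would pass 70% of its speed; a pose out of reach is approached as far as the arm can. A call with a gripper value outside its range is refused whole. The fingers move at their own pace and stop on an object; the grip force is fixed at half the most. Time passes only in rows, so rows that repeat a pose let the fingers close. It gives the time, the measured TCP pose, the force and the opening at its end, in the units of the state.
- sense(): the state, without advancing time (a new reading comes with each control period).
- capture(name): name is "scene" or "top" or "wrist"; returns the picture (480x640x3 uint8, blue, green, red); there is no depth.
- camera_model(name): a dict with "mtx" (3x3 intrinsics, pixels), "xyz" and "orientation" of the camera in the world; the wrist camera has in their place "tool_from_camera" (4x4, takes a point from camera to tool coordinates, whose origin is the TCP and whose axes are the flange's). Camera axes: x right, y up, looking along -z (the intrinsics and any distortion apply to the point x, -y, -z); pixel columns grow to the right and rows downward; lengths in m; the calibration is good to about 2 mm. A picture is of the moment at which its call begins: read the wrist's pose just before it. camera_model takes no time and is no camera call.
- finish_job(): hands the job in, once; it reports no verdict.
The state is a dict: "time_s": time; "joints": joint angles; "joint_velocities": joint speeds; "effort": joint torques, N m; "tcp_pos": TCP position; "ee_rot": TCP orientation; "wrist_force": force on the tool from outside, world axes, zero at the start; "moment": the same for the moment, N m; "gripper_width": opening from 0.0 (shut) to 1.0 (fully open).
Only numpy, scipy, OpenCV 4.12 (cv2) and the standard library are available. Lean on these libraries where they do the work, as an engineer would, in place of code of your own. Each camera call takes 0.05 s, during which the arm holds its last target. There are 200 camera calls.

### The job

Get the dosing station ready for the next run: stand each amber reagent jar in the holder that matches the colour of its cap, upright and flat on the holder's floor, and load both cartridges into the clear tube magazine, the green one at the bottom and the black one on top of it. Set the jars down gently instead of dropping them, do not tip them over, and leave the glass flask where it is.

Things in the scene. Friction and masses are not known exactly. Their poses are not given: they have to be found in the camera images.
- jar_red_center (a point): Loose closed reagent jar of amber glass with a white paper band and a red screw cap; upright, 56 mm in diameter up to 60 mm, 84 mm tall in all, the cap 50 mm across. The point is its centre, on the axis, 42 mm above its underside; its z axis points up. Grip it round the glass.
- jar_blue_center (a point): Loose closed reagent jar of amber glass with a white paper band and a blue screw cap; upright, 50 mm in diameter up to 60 mm, 84 mm tall in all, the cap 44 mm across. The point is its centre, on the axis, 42 mm above its underside; its z axis points up. Grip it round the glass.
- jar_yellow_center (a point): Loose closed reagent jar of amber glass with a white paper band and a yellow screw cap; upright, 44 mm in diameter up to 60 mm, 84 mm tall in all, the cap 38 mm across. The point is its centre, on the axis, 42 mm above its underside; its z axis points up. Grip it round the glass.
- cartridge_green_center (a point): Loose solid green plastic cartridge standing upright: cylinder 30 mm in diameter, 50 mm tall, with a grey band low down. The point is its centre, 25 mm above its underside. Gripped by its upper half, its lower half can be put into the magazine's mouth before letting go.
- cartridge_black_center (a point): Loose solid black plastic cartridge standing upright: cylinder 30 mm in diameter, 50 mm tall, with a grey band low down. The point is its centre, 25 mm above its underside. Gripped by its upper half, its lower half can be put into the magazine's mouth before letting go.
- collar_red: Fixed red round holder for the jar with the red cap: a shallow cup 84 mm across outside, 74 mm inside, rim 14 mm above the bench, inner floor 5 mm above the bench with a small dark disc in the middle. Origin: centre of its underside, on the bench.
- collar_blue: Fixed blue round holder for the jar with the blue cap: a shallow cup 78 mm across outside, 68 mm inside, rim 14 mm above the bench, inner floor 5 mm above the bench with a small dark disc in the middle. Origin: centre of its underside, on the bench.
- collar_yellow: Fixed yellow round holder for the jar with the yellow cap: a shallow cup 72 mm across outside, 62 mm inside, rim 14 mm above the bench, inner floor 5 mm above the bench with a small dark disc in the middle. Origin: centre of its underside, on the bench.
- magazine: Fixed upright gravity magazine for cartridges: clear tube on an 80 mm grey foot, bore 39 mm, inner floor 6 mm above the bench, flaring from 80 mm height into a funnel mouth 60 mm across inside (68 mm outside) with an orange rim at 96 mm height. A cartridge let go in the mouth drops down the tube by itself; with both in, the upper one stands about 10 mm out of the mouth. Origin: centre of its underside, on the bench.
- flask_center (a point): Bystander to leave alone: loose conical glass flask with a little violet filling, 72 mm across at the base, 102 mm tall. The point is on its axis 51 mm above its underside.
There are look-alikes about, which are no part of the job. Several things look just like the part that bears cartridge_green_center: the one meant starts farthest from the robot's base.

How it is judged:
By the outcome, as a careful person would: the job done as asked, in the order asked, and still so for the second after the job is handed in, with the robot touching nothing.
It also fails if it takes over 109 s, if anything falls off the work surface, if the arm or the gripper's body presses on something with over 40 N, if the wrist force passes 120 N, or if a joint passes its speed limit or range.

## Working session

There is one attempt and no reset: what is moved stays moved. The work goes in short steps, Python scripts to look and compute and a shell command to move; the robot and the scene stay as the last step left them, time stands still between calls to the robot, and variables do not carry over. Pictures are saved under pics/ and viewed, about 12 in all and at most 16, crops included, and the job is handed in when it is done.

```bash
mkdir -p pics && python3 - <<'E'
from station import *
import cv2,numpy as np
s=sense();print(s)
for n in ["scene","top","wrist"]:
    im=capture(n);cv2.imwrite(f"pics/{n}0.png",im)
    print(n,camera_model(n))
E
```

```text
{'time_s': 0.0, 'joints': array([-5.97816918e+01,  2.20903752e+01,  3.78079423e-01, -2.88532507e-02,
       -6.84119273e+01, -1.48157018e+01]), 'joint_velocities': array([ 0.01568967,  0.04440477,  0.04051457,  0.01361565, -0.02635673,
       -0.03254555]), 'effort': array([ 6.62284019e-04, -3.90670288e+01,  1.87405139e+01,  4.21999767e+00,
        1.09381479e-02, -1.84273822e-04]), 'tcp_pos': array([ 0.16588685, -0.60209938,  0.29115225]), 'ee_rot': array([[-9.64132617e-01, -2.65420091e-01, -6.86544148e-04],
       [-2.65420959e-01,  9.64130316e-01,  2.10911982e-03],
       [ 1.02115252e-04,  2.21569442e-03, -9.99997540e-01]]), 'wrist_force': array([ 0.95169633,  1.15757623, -0.5373042 ]), 'moment': array([ 0.01227094, -0.04166724,  0.08476193]), 'gripper_width': 0.9999319120634432}
scene {'mtx': array([[616.02288143,   0.        , 323.67477456],
       [  0.        , 616.02288143, 240.70152974],
       [  0.        ,   0.        ,   1.        ]]), 'xyz': array([ 1.06791201, -0.56971387,  0.95551695]), 'orientation': array([[ 0.70023547, -0.56556482,  0.43566813],
       [ 0.7138993
[... 329 characters left out ...]
3956372e-04,  9.87648021e-01, -1.56688192e-01],
       [-9.99976157e-01,  1.51823096e-03,  6.73651284e-03],
       [ 6.89119244e-03,  1.56681465e-01,  9.87625146e-01]])}
wrist {'mtx': array([[413.30548957,   0.        , 322.46020732],
       [  0.        , 413.30548957, 247.12051642],
       [  0.        ,   0.        ,   1.        ]]), 'tool_from_camera': array([[ 1.08122017e-03,  9.63306252e-01,  2.68402490e-01,
         7.36211931e-02],
       [ 9.99999414e-01, -1.02788174e-03, -3.39246599e-04,
         1.04590924e-03],
       [-5.09123514e-05,  2.68402699e-01, -9.63306799e-01,
        -9.22973437e-02],
       [ 0.00000000e+00,  0.00000000e+00,  0.00000000e+00,
         1.00000000e+00]])}
```

View pics/top0.png

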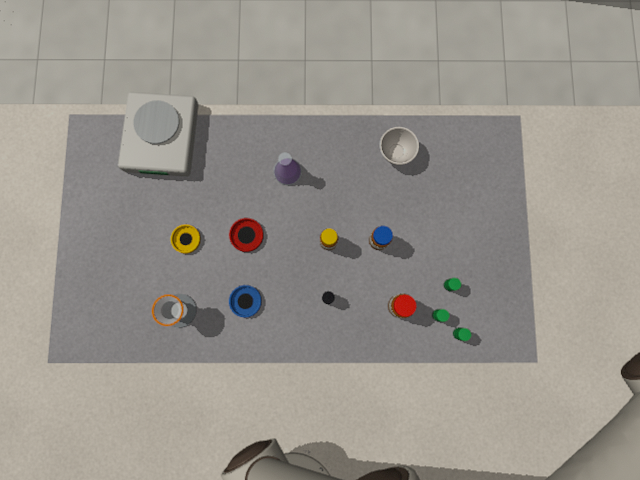

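View pics/scene0.png

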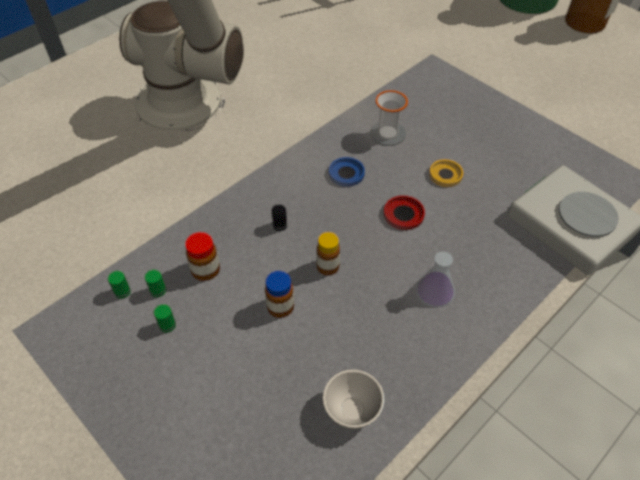

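Top view: caps red (404,306), blue (383,236), yellow (329,237); cartridges green at (454,285), (442,316) and (463,335), black (328,298); holders yellow (185,239), red (246,235), blue (246,301); magazine rim (168,310); flask (287,170). The scene view agrees on what lies where.

```bash
cat > h.py <<'E'
import cv2,numpy as np
from station import *
def ray(cam,uv,pose=None):
    K=cam["mtx"]
    if pose is None: R,p=cam["orientation"],cam["xyz"]
    else:
        T=np.eye(4);T[:3,:3]=pose["ee_rot"];T[:3,3]=pose["tcp_pos"];T=T@cam["tool_from_camera"];R,p=T[:3,:3],T[:3,3]
    d=np.array([(uv[0]-K[0,2])/K[0,0],-(uv[1]-K[1,2])/K[1,1],-1.]);return p,R@d
def onplane(cam,uv,z,pose=None):
    p,d=ray(cam,uv,pose);return p+d*(z-p[2])/d[2]
HSV={"red":[(0,150,60,6,255,255),(174,150,60,180,255,255)],"yellow":[(20,150,80,32,255,255)],"blue":[(105,150,50,120,255,255)],"green":[(55,120,40,80,255,255)],"orange":[(5,150,100,14,255,255)],"black":[(0,0,0,180,255,45)]}
def blobs(im,col,amin=40):
    h=cv2.cvtColor(im,cv2.COLOR_BGR2HSV);m=0
    for r in HSV[col]: m=m|cv2.inRange(h,r[:3],r[3:])
    n,l,st,c=cv2.connectedComponentsWithStats(m)
    return m,l,[(i,st[i],c[i]) for i in range(1,n) if st[i,4]>=amin]
def floorcircle(cam,l,i,z,pose=None):
    # fitted centre and diameter of blob's outer hull cast on plane z
    cs,_=cv2.findContours((l==i).astype(np.uint8),cv2.RETR_EXTERNAL,cv2.CHAIN_APPROX_NONE)
    c=max(cs,key=len)[:,0]
    P=np.array([onplane(cam,q,z,pose)[:2] for q in c])*1000
    (x,y),r=cv2.minEnclosingCircle(P.astype(np.float32)); return x,y,2*r
E
python3 - <<'E'
from h import *
for n in ["top","scene"]:
    im=cv2.imread(f"pics/{n}0.png");cam=camera_model(n)
    for col,zs in [("red",(.084,.014)),("blue",(.084,.014)),("yellow",(.084,.014)),("green",(.05,)),("orange",(.096,)),("black",(.05,))]:
        m,l,b=blobs(im,col,25)
        for i,st,c in b:
            if n=="top" and not(60<c[0]<520 and 115<c[1]<362): continue
            if n=="scene" and (c[1]<80): continue
            print(n,col,st,np.round(c,1),[tuple(np.round(floorcircle(cam,l,i,z),0))+(z,) for z in zs])
E
```

```text
top red [229 218  34  34 666] [245.8 234.5] [(np.float64(592.0), np.float64(105.0), np.float64(78.0), 0.084), (np.float64(603.0), np.float64(116.0), np.float64(83.0), 0.014)]
top red [394 294  22  23 396] [404.5 305.3] [(np.float64(431.0), np.float64(-254.0), np.float64(51.0), 0.084), (np.float64(433.0), np.float64(-267.0), np.float64(54.0), 0.014)]
top blue [374 226  18  19 271] [382.5 235.1] [(np.float64(591.0), np.float64(-208.0), np.float64(43.0), 0.084), (np.float64(602.0), np.float64(-218.0), np.float64(46.0), 0.014)]
top blue [229 286  32  31 607] [244.7 300.9] [(np.float64(442.0), np.float64(104.0), np.float64(71.0), 0.084), (np.float64(444.0), np.float64(114.0), np.float64(76.0), 0.014)]
top yellow [171 224  29  30 558] [184.9 238.4] [(np.float64(582.0), np.float64(244.0), np.float64(68.0), 0.084), (np.float64(593.0), np.float64(263.0), np.float64(72.0), 0.014)]
top yellow [321 229  17  16 217] [328.7 236.5] [(np.float64(588.0), np.float64(-85.0), np.float64(39.0), 0.084), (np.float64(599.0), np.float64(-86.0), np.float64(41.0), 0.014)]
top green [444 278  17  13 170] [452.2
[... 2246 characters left out ...]
float64(69.0), 0.096)]
scene orange [203 245  13  16  49] [211.  252.7] [(np.float64(472.0), np.float64(-262.0), np.float64(35.0), 0.096)]
scene black [148  78  47  11 111] [172.6  84.8] [(np.float64(-19.0), np.float64(3.0), np.float64(106.0), 0.05)]
scene black [342 167  12  10  62] [348.2 171.3] [(np.float64(474.0), np.float64(86.0), np.float64(26.0), 0.05)]
scene black [272 205  14  26 308] [278.7 217.7] [(np.float64(468.0), np.float64(-96.0), np.float64(63.0), 0.05)]
scene black [395 207  19  13 192] [403.9 212.9] [(np.float64(628.0), np.float64(85.0), np.float64(35.0), 0.05)]
scene black [622 239  15  16  52] [629.4 246.4] [(np.float64(972.0), np.float64(324.0), np.float64(43.0), 0.05)]
```

```bash
python3 -m inch '[{"hand":0,"slide":[6,5,0],"yaw":0.1},{"hand":0,"slide":[10,10,0],"yaw":0.2},{"hand":0,"slide":[14,15,0],"yaw":0.3},{"hand":0,"slide":[18,20,0],"yaw":0.4},{"hand":0,"slide":[22,25,-2],"yaw":0.5},{"hand":0,"slide":[25,30,-4],"yaw":0.6},{"hand":0,"slide":[26.5,34.8,-6],"yaw":0.6},{"hand":0,"slide":[26.5,34.8,-6],"yaw":0.6},{"hand":0,"slide":[26.5,34.8,-6],"yaw":0.6}]'
python3 - <<'E'
from h import *
s=sense();im=capture("wrist");cv2.imwrite("pics/w1.png",im);cam=camera_model("wrist")
print(s["tcp_pos"],s["ee_rot"][:,1],s["time_s"])
for i,st,c in (lb:=blobs(im,"red",300))[2]: print(st,c,floorcircle(cam,lb[1],i,.084,s))
t=cv2.imread("pics/top0.png");ct=camera_model("top")
print("flask top",onplane(ct,(285,157),.102),"rim",onplane(ct,(168,310),.096),"foot",onplane(ct,(178,310),.006))
cv2.imwrite("pics/mag.png",cv2.resize(t[280:345,140:215],None,fx=8,fy=8,interpolation=cv2.INTER_CUBIC))
E
```

```text
time_s: 1.27
tcp_pos: [0.4312, -0.2541, 0.2321]
ee_rot: [[-0.644, -0.765, -0.001], [-0.765, 0.644, -0.0], [0.001, 0.001, -1.0]]
wrist_force: [0.2, -0.2, -0.4]
gripper_width: 1.003
[ 0.43119076 -0.25405351  0.23208784] [-7.64773012e-01  6.44299581e-01  5.38978858e-04] 1.275
[ 280  214   80   82 5108] [319.34162099 254.5922083 ] (431.07452392578125, -254.9255828857422, 51.676204681396484)
flask top [0.77032825 0.01645446 0.102     ] rim [0.42070506 0.27049274 0.096     ] foot [0.42138328 0.27426937 0.006     ]
```

View pics/w1.png

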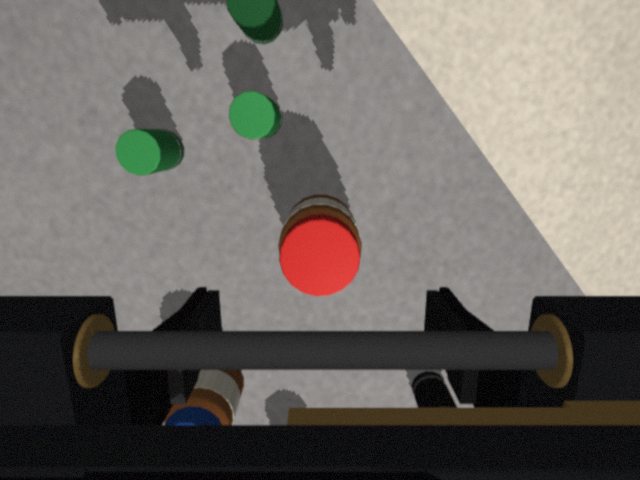

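Wrist view: red cap at (319,255), which gives (431,-255) mm with a 51.7 mm circle. This agrees with the top camera. Two green cartridges stand behind it, clear of the jaws. Descending to grip.

```bash
python3 -m inch '[{"hand":0,"slide":[0,-0.1,-5],"yaw":0},{"hand":0,"slide":[0,-0.1,-10],"yaw":0},{"hand":0,"slide":[0,-0.1,-12.5],"yaw":0},{"hand":0,"slide":[0,-0.1,-13.8],"yaw":0},{"hand":0,"slide":[0,-0.1,-13.8],"yaw":0},{"hand":1,"slide":[0,-0.1,-13.8],"yaw":0},{"hand":1,"slide":[0,-0.1,-13.8],"yaw":0},{"hand":1,"slide":[0,-0.1,-13.8],"yaw":0},{"hand":1,"slide":[0,-0.1,-13.8],"yaw":0},{"hand":1,"slide":[0,-0.1,-13.8],"yaw":0}]'
```

```text
time_s: 2.58
tcp_pos: [0.4314, -0.2556, 0.0947]
ee_rot: [[-0.645, -0.764, 0.001], [-0.764, 0.645, -0.0], [-0.0, -0.001, -1.0]]
wrist_force: [0.6, -0.6, 3.2]
gripper_width: 0.635
```

View pics/mag.png

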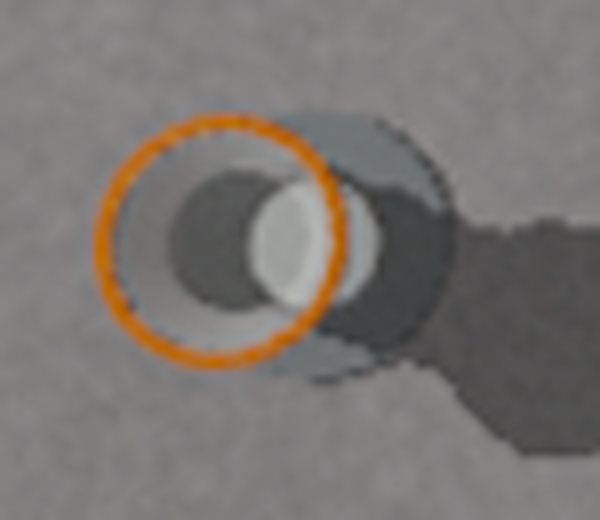

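Gripped (width 0.635, about 55 mm). The magazine rim in the crop is a clean circle centred at full-image (167.2,309.8). Lifting and carrying to the red holder.

```bash
python3 -m inch '[{"hand":1,"slide":[0,0,3],"yaw":0},{"hand":1,"slide":[0,0,8],"yaw":0},{"hand":1,"slide":[2,3,13],"yaw":-0.1},{"hand":1,"slide":[4,8,14],"yaw":-0.2},{"hand":1,"slide":[6,13,14],"yaw":-0.3},{"hand":1,"slide":[8,18,14],"yaw":-0.4},{"hand":1,"slide":[11,23,14],"yaw":-0.5},{"hand":1,"slide":[13,28,14],"yaw":-0.6},{"hand":1,"slide":[15,33,14],"yaw":-0.6},{"hand":1,"slide":[17.2,37.2,14],"yaw":-0.6}]'
python3 - <<'E'
from h import *
t=cv2.imread("pics/top0.png");c=camera_model("top");s2=cv2.imread("pics/scene0.png");cs=camera_model("scene")
for n,uv in dict(red=(245.8,234.7),blue=(244.7,300.9),yellow=(185.3,238.7)).items(): print(n,np.round(onplane(c,uv,.005)*1000))
for n,uv in dict(red=(403.9,212.9),blue=(348.2,171.3)).items(): print("scene",n,np.round(onplane(cs,uv,.005)*1000))
print("mag",onplane(c,(167.2,309.8),.096))
E
```

```text
time_s: 3.82
tcp_pos: [0.6026, 0.1184, 0.233]
ee_rot: [[-0.964, -0.266, -0.003], [-0.266, 0.964, -0.0], [0.003, 0.0, -1.0]]
wrist_force: [0.5, -1.3, -2.5]
gripper_width: 0.634
red [604. 117.   5.]
blue [443. 116.   5.]
yellow [594. 265.   5.]
scene red [606. 117.   5.]
scene blue [446. 120.   5.]
mag [0.42114021 0.27227467 0.096     ]
```

```bash
python3 -m inch '[{"hand":1,"slide":[0.1,0.1,-5],"yaw":0},{"hand":1,"slide":[0.1,0.1,-9],"yaw":0},{"hand":1,"slide":[0.1,0.1,-11.5],"yaw":0},{"hand":1,"slide":[0.1,0.1,-12.7],"yaw":0},{"hand":1,"slide":[0.1,0.1,-13.2],"yaw":0},{"hand":1,"slide":[0.1,0.1,-13.4],"yaw":0},{"hand":1,"slide":[0.1,0.1,-13.5],"yaw":0},{"hand":1,"slide":[0.1,0.1,-13.5],"yaw":0},{"hand":1,"slide":[0.1,0.1,-13.5],"yaw":0}]'
python3 - <<'E'
from h import *
im=capture("top");cv2.imwrite("pics/t1.png",im)
cv2.imwrite("pics/s1.png",capture("scene")[100:340,260:580])
E
```

```text
time_s: 4.95
tcp_pos: [0.6042, 0.1176, 0.0998]
ee_rot: [[-0.964, -0.266, 0.001], [-0.266, 0.964, 0.0], [-0.001, 0.0, -1.0]]
wrist_force: [-0.6, 0.8, -2.3]
gripper_width: 0.633
```

View pics/s1.png

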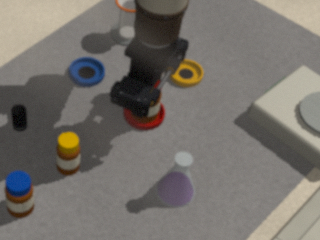

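Jar sits inside the red holder's ring, still carried (about 0.5 mm gap). Seating it, then releasing.

```bash
python3 -m inch '[{"hand":1,"slide":[0,0,-0.05],"yaw":0},{"hand":1,"slide":[0,0,-0.1],"yaw":0},{"hand":1,"slide":[0,0,-0.1],"yaw":0}]'
python3 -m inch '[{"hand":0.25,"slide":[0,0,0],"yaw":0},{"hand":0,"slide":[0,0,0],"yaw":0},{"hand":0,"slide":[0,0,0],"yaw":0},{"hand":0,"slide":[0,0,0],"yaw":0},{"hand":0,"slide":[0,0,3],"yaw":0},{"hand":0,"slide":[0,0,8],"yaw":0},{"hand":0,"slide":[0,0,13],"yaw":0},{"hand":0,"slide":[0,0,13],"yaw":0},{"hand":0,"slide":[0,0,13],"yaw":0}]'
python3 - <<'E'
from h import *
s=sense();im=capture("wrist");cv2.imwrite("pics/w2.png",im);cam=camera_model("wrist")
for z,a in((.089,2000),):
  m,l,b=blobs(im,"red",300)
  for i,st,c in b: print(st,c,floorcircle(cam,l,i,.089,s),floorcircle(cam,l,i,.014,s))
E
```

```text
time_s: 5.42
tcp_pos: [0.6042, 0.1176, 0.0997]
ee_rot: [[-0.964, -0.266, 0.001], [-0.266, 0.964, 0.0], [-0.001, -0.0, -1.0]]
wrist_force: [-3.1, -0.2, 7.1]
gripper_width: 0.636
time_s: 6.55
tcp_pos: [0.6035, 0.1174, 0.2278]
ee_rot: [[-0.964, -0.265, -0.001], [-0.265, 0.964, 0.0], [0.001, 0.0, -1.0]]
wrist_force: [0.3, 0.5, -0.7]
gripper_width: 0.999
[ 268  180  108  124 8482] [321.65963216 243.44989389] (592.3811645507812, 115.30252075195312, 74.13719940185547) (611.8650512695312, 120.64095306396484, 98.190185546875)
```

View pics/w2.png

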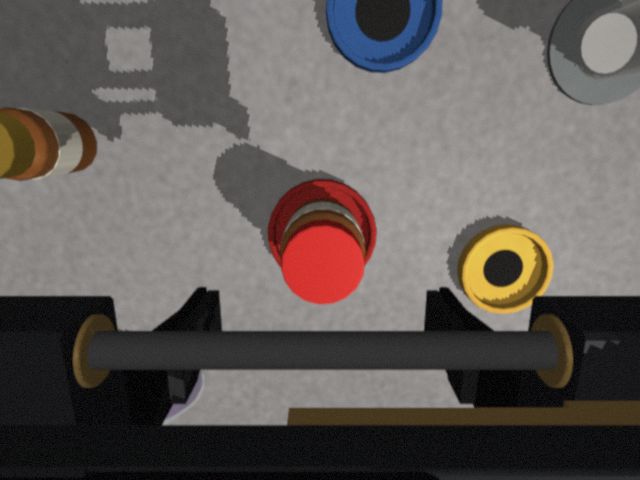

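Red jar stands upright inside its ring: cap at (323,262), ring around (322,233). Contact read 7 N before release. Next the blue jar.

```bash
python3 -m inch '[{"hand":0,"slide":[0,-4,0],"yaw":0},{"hand":0,"slide":[0,-10,0],"yaw":0},{"hand":0,"slide":[0,-16,0],"yaw":0},{"hand":0,"slide":[-0.5,-22,0],"yaw":0},{"hand":0,"slide":[-1,-28,0],"yaw":0},{"hand":0,"slide":[-1.3,-32.5,0],"yaw":0},{"hand":0,"slide":[-1.3,-32.5,0],"yaw":0},{"hand":0,"slide":[-1.3,-32.5,0],"yaw":0}]'
python3 - <<'E'
from h import *
s=sense();im=capture("wrist");cv2.imwrite("pics/w3.png",im);cam=camera_model("wrist")
m,l,b=blobs(im,"blue",300)
for i,st,c in b: print(st,c,floorcircle(cam,l,i,.084,s))
w=cv2.imread("pics/w2.png");
E
```

```text
time_s: 7.6
tcp_pos: [0.5905, -0.2073, 0.2268]
ee_rot: [[-0.964, -0.265, -0.003], [-0.265, 0.964, 0.001], [0.002, 0.001, -1.0]]
wrist_force: [0.3, 0.7, -0.1]
gripper_width: 1.0
[ 285  225   71   73 3971] [319.63913372 261.309242  ] (591.31201171875, -207.5880889892578, 45.058658599853516)
```

```bash
python3 -m inch '[{"hand":0,"slide":[0,0,-5],"yaw":0},{"hand":0,"slide":[0,0,-10],"yaw":0},{"hand":0,"slide":[0,0,-12.5],"yaw":0},{"hand":0,"slide":[0,0,-13.4],"yaw":0},{"hand":0,"slide":[0,0,-13.4],"yaw":0},{"hand":1,"slide":[0,0,-13.4],"yaw":0},{"hand":1,"slide":[0,0,-13.4],"yaw":0},{"hand":1,"slide":[0,0,-13.4],"yaw":0},{"hand":1,"slide":[0,0,-13.4],"yaw":0},{"hand":1,"slide":[0,0,-13.4],"yaw":0}]'
```

```text
time_s: 8.9
tcp_pos: [0.5911, -0.2077, 0.0945]
ee_rot: [[-0.964, -0.266, 0.0], [-0.266, 0.964, -0.0], [-0.0, -0.0, -1.0]]
wrist_force: [-0.2, -0.3, 0.6]
gripper_width: 0.566
```

```bash
python3 -m inch '[{"hand":1,"slide":[0,0,3],"yaw":0},{"hand":1,"slide":[0,0,8],"yaw":0},{"hand":1,"slide":[-1,3,13],"yaw":-0.1},{"hand":1,"slide":[-3,8,14],"yaw":-0.2},{"hand":1,"slide":[-5,13,14],"yaw":-0.3},{"hand":1,"slide":[-7,18,14],"yaw":-0.4},{"hand":1,"slide":[-10,23,14],"yaw":-0.5},{"hand":1,"slide":[-12.5,28,14],"yaw":-0.6},{"hand":1,"slide":[-14.7,32.4,14],"yaw":-0.7},{"hand":1,"slide":[-14.7,32.4,14],"yaw":-0.8}]'
python3 -m inch '[{"hand":1,"slide":[0,0,-5],"yaw":0},{"hand":1,"slide":[0,0,-9],"yaw":0},{"hand":1,"slide":[0,0,-11.5],"yaw":0},{"hand":1,"slide":[0,0,-12.7],"yaw":0},{"hand":1,"slide":[0,0,-13.2],"yaw":0},{"hand":1,"slide":[0,0,-13.4],"yaw":0},{"hand":1,"slide":[0,0,-13.45],"yaw":0},{"hand":1,"slide":[0,0,-13.5],"yaw":0},{"hand":1,"slide":[0,0,-13.5],"yaw":0}]'
python3 - <<'E'
from h import *
cv2.imwrite("pics/s2.png",cv2.resize(capture("scene")[100:300,240:500],None,fx=2,fy=2))
E
```

```text
time_s: 10.15
tcp_pos: [0.4423, 0.1187, 0.2341]
ee_rot: [[-0.863, 0.505, -0.001], [0.505, 0.863, 0.0], [0.001, 0.0, -1.0]]
wrist_force: [0.4, -0.7, -2.1]
gripper_width: 0.568
time_s: 11.28
tcp_pos: [0.4441, 0.1166, 0.0996]
ee_rot: [[-0.862, 0.507, 0.001], [0.507, 0.862, 0.0], [-0.0, 0.001, -1.0]]
wrist_force: [0.2, 0.2, -1.9]
gripper_width: 0.569
```

View pics/s2.png

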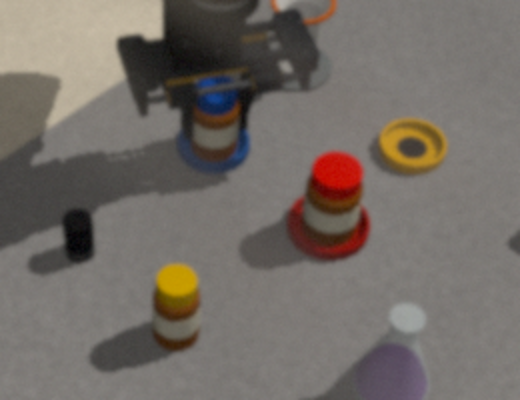

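Blue jar (crop 214,135) is inside the blue ring, and the red jar stands upright in its own. Seating, releasing, then on to the yellow jar.

```bash
python3 -m inch '[{"hand":1,"slide":[0,0,-0.05],"yaw":0},{"hand":1,"slide":[0,0,-0.1],"yaw":0},{"hand":1,"slide":[0,0,-0.1],"yaw":0}]'
python3 -m inch '[{"hand":0.3,"slide":[0,0,0],"yaw":0},{"hand":0,"slide":[0,0,0],"yaw":0},{"hand":0,"slide":[0,0,0],"yaw":0},{"hand":0,"slide":[0,0,0],"yaw":0},{"hand":0,"slide":[0,0,3],"yaw":0},{"hand":0,"slide":[0,0,8],"yaw":0},{"hand":0,"slide":[0,0,13],"yaw":0}]'
python3 -m inch '[{"hand":0,"slide":[2,-4,0],"yaw":0.15},{"hand":0,"slide":[5,-8,0],"yaw":0.3},{"hand":0,"slide":[9,-13,0],"yaw":0.45},{"hand":0,"slide":[12,-17,0],"yaw":0.6},{"hand":0,"slide":[14.4,-20.1,0],"yaw":0.75},{"hand":0,"slide":[14.4,-20.1,0],"yaw":0.8},{"hand":0,"slide":[14.4,-20.1,0],"yaw":0.8},{"hand":0,"slide":[14.4,-20.1,0],"yaw":0.8}]'
python3 - <<'E'
from h import *
s=sense();im=capture("wrist");cv2.imwrite("pics/w4.png",im);cam=camera_model("wrist")
m,l,b=blobs(im,"yellow",300)
for i,st,c in b: print(st,c,floorcircle(cam,l,i,.084,s))
E
```

```text
time_s: 11.7
tcp_pos: [0.4441, 0.1166, 0.0994]
ee_rot: [[-0.862, 0.506, 0.001], [0.506, 0.862, 0.0], [-0.0, 0.0, -1.0]]
wrist_force: [-2.6, 0.8, 8.7]
gripper_width: 0.568
time_s: 12.58
tcp_pos: [0.4437, 0.1163, 0.2294]
ee_rot: [[-0.862, 0.507, -0.001], [0.507, 0.862, -0.001], [0.0, -0.001, -1.0]]
wrist_force: [1.1, 0.3, -0.5]
gripper_width: 0.998
time_s: 13.58
tcp_pos: [0.5877, -0.0842, 0.2281]
ee_rot: [[-0.964, -0.265, -0.0], [-0.265, 0.964, 0.0], [0.0, 0.0, -1.0]]
wrist_force: [-0.2, 0.2, 0.2]
gripper_width: 1.0
[ 291  228   62   64 3035] [321.57364086 259.33047776] (587.8346557617188, -83.88836669921875, 39.8565673828125)
```

```bash
python3 -m inch '[{"hand":0,"slide":[0,0.1,-5],"yaw":0},{"hand":0,"slide":[0,0.1,-10],"yaw":0},{"hand":0,"slide":[0,0.1,-12.5],"yaw":0},{"hand":0,"slide":[0,0.1,-13.4],"yaw":0},{"hand":0,"slide":[0,0.1,-13.4],"yaw":0},{"hand":1,"slide":[0,0.1,-13.4],"yaw":0},{"hand":1,"slide":[0,0.1,-13.4],"yaw":0},{"hand":1,"slide":[0,0.1,-13.4],"yaw":0},{"hand":1,"slide":[0,0.1,-13.4],"yaw":0},{"hand":1,"slide":[0,0.1,-13.4],"yaw":0}]'
python3 - <<'E'
from h import *
# yellow holder from the wrist view w2 (pose printed then)
im=cv2.imread("pics/w2.png");cam=camera_model("wrist")
s=dict(tcp_pos=np.array([.6035,.1174,.2278]),ee_rot=np.array([[-.964,-.265,-.001],[-.265,.964,0],[.001,0,-1]]))
m,l,b=blobs(im,"yellow",300)
for i,st,c in b: print(st,c,floorcircle(cam,l,i,.014,s))
print(onplane(cam,(503,267),.005,s))
E
```

```text
time_s: 14.88
tcp_pos: [0.588, -0.0836, 0.0944]
ee_rot: [[-0.964, -0.266, 0.0], [-0.266, 0.964, -0.0], [-0.0, -0.0, -1.0]]
wrist_force: [0.1, -0.9, 1.0]
gripper_width: 0.516
[  0 113  24  64 753] [  6.14873838 144.16600266] (602.3319702148438, -120.70683288574219, 45.286930084228516)
[ 461  225   92   88 5023] [505.26398567 268.48218196] (594.2308349609375, 263.6238098144531, 75.2413330078125)
[0.59405419 0.26623379 0.005     ]
```

```bash
python3 -m inch '[{"hand":1,"slide":[0,0,3],"yaw":0},{"hand":1,"slide":[0,0,8],"yaw":0},{"hand":1,"slide":[0,3,13],"yaw":0},{"hand":1,"slide":[0.1,8,14],"yaw":0},{"hand":1,"slide":[0.2,14,14],"yaw":0},{"hand":1,"slide":[0.3,20,14],"yaw":0},{"hand":1,"slide":[0.4,26,14],"yaw":0},{"hand":1,"slide":[0.5,31,14],"yaw":0},{"hand":1,"slide":[0.6,34.9,14],"yaw":0},{"hand":1,"slide":[0.6,34.9,14],"yaw":0}]'
python3 -m inch '[{"hand":1,"slide":[0,0,-5],"yaw":0},{"hand":1,"slide":[0,0,-9],"yaw":0},{"hand":1,"slide":[0,0,-11.5],"yaw":0},{"hand":1,"slide":[0,0,-12.7],"yaw":0},{"hand":1,"slide":[0,0,-13.2],"yaw":0},{"hand":1,"slide":[0,0,-13.4],"yaw":0},{"hand":1,"slide":[0,0,-13.45],"yaw":0},{"hand":1,"slide":[0,0,-13.5],"yaw":0},{"hand":1,"slide":[0,0,-13.5],"yaw":0}]'
python3 - <<'E'
from h import *
cv2.imwrite("pics/s3.png",cv2.resize(capture("scene")[60:260,300:560],None,fx=2,fy=2))
E
```

```text
time_s: 16.12
tcp_pos: [0.5934, 0.2682, 0.2329]
ee_rot: [[-0.963, -0.269, -0.001], [-0.269, 0.963, -0.0], [0.001, 0.0, -1.0]]
wrist_force: [0.2, 0.1, -1.6]
gripper_width: 0.501
time_s: 17.25
tcp_pos: [0.5941, 0.2656, 0.0997]
ee_rot: [[-0.964, -0.266, 0.001], [-0.266, 0.964, 0.0], [-0.001, 0.0, -1.0]]
wrist_force: [0.3, 0.1, -1.5]
gripper_width: 0.495
```

View pics/s3.png

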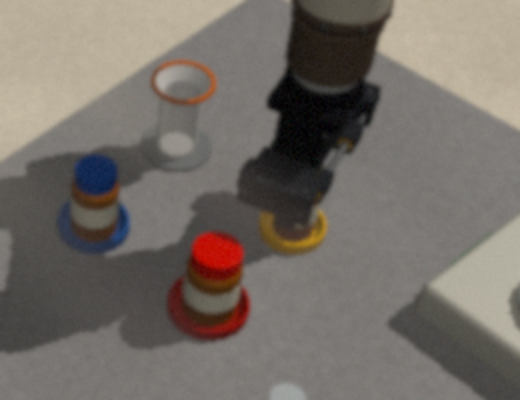

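Blue and red jars upright in their rings; the yellow jar is over its ring under the gripper. Seating, releasing, then on to the far green cartridge.

```bash
python3 -m inch '[{"hand":1,"slide":[0,0,-0.05],"yaw":0},{"hand":1,"slide":[0,0,-0.1],"yaw":0},{"hand":1,"slide":[0,0,-0.1],"yaw":0}]'
python3 -m inch '[{"hand":0.35,"slide":[0,0,0],"yaw":0},{"hand":0,"slide":[0,0,0],"yaw":0},{"hand":0,"slide":[0,0,0],"yaw":0},{"hand":0,"slide":[0,0,0],"yaw":0},{"hand":0,"slide":[0,0,3],"yaw":0},{"hand":0,"slide":[0,0,8],"yaw":0},{"hand":0,"slide":[0,0,13],"yaw":0}]'
python3 -m inch '[{"hand":0,"slide":[-1,-5,0],"yaw":0},{"hand":0,"slide":[-2,-11,0],"yaw":0},{"hand":0,"slide":[-3,-17,0],"yaw":0},{"hand":0,"slide":[-4,-23,0],"yaw":0},{"hand":0,"slide":[-5,-29,0],"yaw":0},{"hand":0,"slide":[-6,-35,0],"yaw":0},{"hand":0,"slide":[-7.5,-41,0],"yaw":0},{"hand":0,"slide":[-9,-47,0],"yaw":0},{"hand":0,"slide":[-10,-53,0],"yaw":0},{"hand":0,"slide":[-11.6,-58,0],"yaw":0}]'
python3 -m inch '[{"hand":0,"slide":[0,-4,0],"yaw":0},{"hand":0,"slide":[0,-6,0],"yaw":0},{"hand":0,"slide":[0,-6,0],"yaw":0},{"hand":0,"slide":[0,-6,0],"yaw":0}]'
python3 - <<'E'
from h import *
s=sense();im=capture("wrist");cv2.imwrite("pics/w5.png",im);cam=camera_model("wrist")
m,l,b=blobs(im,"green",300)
for i,st,c in b: print(st,c,floorcircle(cam,l,i,.05,s))
E
```

```text
time_s: 17.68
tcp_pos: [0.5942, 0.2656, 0.0995]
ee_rot: [[-0.964, -0.266, 0.001], [-0.266, 0.964, 0.0], [-0.001, 0.0, -1.0]]
wrist_force: [-2.0, -0.6, 4.6]
gripper_width: 0.5
time_s: 18.55
tcp_pos: [0.5939, 0.2654, 0.2293]
ee_rot: [[-0.964, -0.266, -0.001], [-0.266, 0.964, -0.001], [0.001, -0.0, -1.0]]
wrist_force: [1.0, 0.2, 0.1]
gripper_width: 0.997
time_s: 19.8
tcp_pos: [0.4775, -0.3167, 0.2283]
ee_rot: [[-0.964, -0.265, 0.001], [-0.265, 0.964, -0.0], [-0.0, -0.001, -1.0]]
wrist_force: [1.1, 0.9, 0.2]
gripper_width: 1.003
time_s: 20.3
tcp_pos: [0.4781, -0.3736, 0.2281]
ee_rot: [[-0.964, -0.266, -0.0], [-0.266, 0.964, 0.001], [0.0, 0.001, -1.0]]
wrist_force: [-0.6, -1.1, 0.2]
gripper_width: 0.997
[ 313   42   47   55 2013] [335.54644809  68.01987084] (369.365966796875, -394.0854187011719, 31.03760528564453)
[ 362  135   50   46 1743] [387.23407917 156.90418818] (410.4665222167969, -348.22296142578125, 31.94709587097168)
[ 294  219   41   51 1669] [314.57339724 244.60814859] (479.0833740234375, -377.9049987792969, 35.513545989990234)
```

View pics/w5.png

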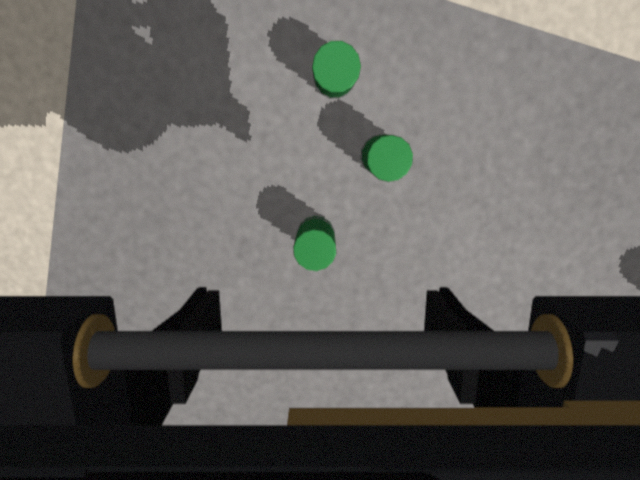

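Wrist view: target green's top face at (315,250), the other two at (337,67) and (390,157), nearer the base. Target is at 611 mm, the others at about 540.

```bash
python3 - <<'E'
from h import *
s=sense();print(onplane(camera_model("wrist"),(315,249.5),.05,s),s["tcp_pos"])
E
```

```text
[ 0.48257168 -0.37618484  0.05      ] [ 0.47823263 -0.37337787  0.22825666]
```

```bash
python3 -m inch '[{"hand":0,"slide":[0.45,-0.15,-5],"yaw":0},{"hand":0,"slide":[0.45,-0.15,-10],"yaw":0},{"hand":0,"slide":[0.45,-0.15,-12.8],"yaw":0},{"hand":0,"slide":[0.45,-0.15,-13.8],"yaw":0},{"hand":0,"slide":[0.45,-0.15,-13.8],"yaw":0},{"hand":1,"slide":[0.45,-0.15,-13.8],"yaw":0},{"hand":1,"slide":[0.45,-0.15,-13.8],"yaw":0},{"hand":1,"slide":[0.45,-0.15,-13.8],"yaw":0},{"hand":1,"slide":[0.45,-0.15,-13.8],"yaw":0},{"hand":1,"slide":[0.45,-0.15,-13.8],"yaw":0}]'
python3 -m inch '[{"hand":1,"slide":[0,0,0],"yaw":0},{"hand":1,"slide":[0,0,0],"yaw":0},{"hand":1,"slide":[0,0,0],"yaw":0}]'
```

```text
time_s: 21.6
tcp_pos: [0.4825, -0.3761, 0.0903]
ee_rot: [[-0.964, -0.265, 0.0], [-0.265, 0.964, -0.0], [-0.0, -0.0, -1.0]]
wrist_force: [-0.3, -0.8, 0.1]
gripper_width: 0.516
time_s: 21.98
tcp_pos: [0.4826, -0.3761, 0.0903]
ee_rot: [[-0.964, -0.266, 0.0], [-0.266, 0.964, -0.0], [-0.0, -0.0, -1.0]]
wrist_force: [-1.0, -0.9, 0.4]
gripper_width: 0.337
```

```bash
python3 -m inch '[{"hand":1,"slide":[0,0,3],"yaw":0},{"hand":1,"slide":[0,0,8],"yaw":0},{"hand":1,"slide":[-0.2,4,13],"yaw":0},{"hand":1,"slide":[-0.5,10,14],"yaw":0},{"hand":1,"slide":[-1,16,14],"yaw":0},{"hand":1,"slide":[-1.5,22,14],"yaw":0},{"hand":1,"slide":[-2,28,14],"yaw":0},{"hand":1,"slide":[-3,34,14],"yaw":0},{"hand":1,"slide":[-4,40,14],"yaw":0},{"hand":1,"slide":[-4.5,46,14],"yaw":0}]'
python3 -m inch '[{"hand":1,"slide":[-0.6,5,0],"yaw":0},{"hand":1,"slide":[-1.2,10,0],"yaw":0},{"hand":1,"slide":[-1.6,13,0],"yaw":0},{"hand":1,"slide":[-1.6,13,0],"yaw":0},{"hand":1,"slide":[-1.6,13,0],"yaw":0}]'
python3 - <<'E'
from h import *
s=sense();im=capture("wrist");cv2.imwrite("pics/w6.png",im);cam=camera_model("wrist")
m,l,b=blobs(im,"orange",150)
for i,st,c in b: print(st,c,floorcircle(cam,l,i,.096,s))
s2=dict(tcp_pos=np.array([.6035,.1174,.2278]),ee_rot=np.array([[-.964,-.265,-.001],[-.265,.964,0],[.001,0,-1]]))
print(onplane(cam,(608,43),.006,s2))
E
```

```text
time_s: 23.22
tcp_pos: [0.4365, 0.0857, 0.2304]
ee_rot: [[-0.964, -0.266, 0.0], [-0.266, 0.964, 0.0], [-0.0, 0.0, -1.0]]
wrist_force: [2.2, 0.2, -1.1]
gripper_width: 0.336
time_s: 23.85
tcp_pos: [0.4211, 0.2134, 0.2299]
ee_rot: [[-0.964, -0.265, -0.001], [-0.265, 0.964, -0.001], [0.001, -0.0, -1.0]]
wrist_force: [0.2, -0.1, -0.8]
gripper_width: 0.338
[144 211  64  65 696] [188.06752874 234.26149425] (431.820556640625, 128.08273315429688, 41.42643737792969)
[362 236 106  55 863] [406.19698725 253.66512167] (411.193115234375, 266.58709716796875, 63.15765380859375)
[0.42202019 0.27401561 0.006     ]
```

View pics/w6.png

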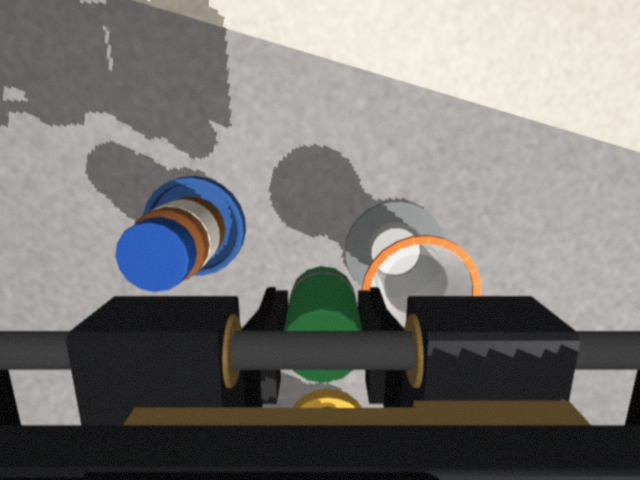

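Rim visible from (362,290) to (481,290), top at row 236. Fitting a circle to the visible arc.

```bash
python3 - <<'E'
from h import *
s=sense();im=cv2.imread("pics/w6.png");cam=camera_model("wrist")
h=cv2.cvtColor(im,cv2.COLOR_BGR2HSV);m=cv2.inRange(h,(5,120,120),(16,255,255));m[:,:350]=0;m[300:]=0
v,u=np.nonzero(m);P=np.array([onplane(cam,q,.096,s)[:2] for q in zip(u,v)])*1000
A=np.c_[2*P,np.ones(len(P))];x=np.linalg.lstsq(A,(P**2).sum(1),rcond=None)[0]
print(x[:2],"mean dia",2*np.sqrt(x[2]+x[0]**2+x[1]**2),s["tcp_pos"])
E
```

```text
[421.92599063 274.06149466] mean dia 64.78534603815086 [0.42125626 0.21304942 0.23001784]
```

```bash
python3 -m inch '[{"hand":1,"slide":[0,3,0],"yaw":0},{"hand":1,"slide":[0.05,6,0],"yaw":0},{"hand":1,"slide":[0.05,6,0],"yaw":0},{"hand":1,"slide":[0.05,6,-2],"yaw":0},{"hand":1,"slide":[0.05,6,-4],"yaw":0},{"hand":1,"slide":[0.05,6,-5],"yaw":0},{"hand":1,"slide":[0.05,6,-5.6],"yaw":0},{"hand":1,"slide":[0.05,6,-5.9],"yaw":0},{"hand":1,"slide":[0.05,6,-5.9],"yaw":0},{"hand":1,"slide":[0.05,6,-5.9],"yaw":0}]'
python3 - <<'E'
from h import *
cv2.imwrite("pics/s4.png",cv2.resize(capture("scene")[50:200,320:470],None,fx=3,fy=3))
E
```

```text
time_s: 25.15
tcp_pos: [0.4222, 0.2742, 0.1717]
ee_rot: [[-0.964, -0.266, 0.001], [-0.266, 0.964, 0.001], [-0.001, 0.0, -1.0]]
wrist_force: [0.9, 0.4, -0.1]
gripper_width: 0.335
```

View pics/s4.png

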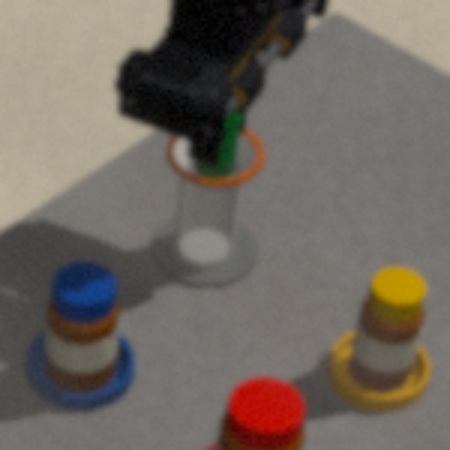

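Green cartridge's lower end is inside the orange rim, centred, and all three jars look upright in their rings. Releasing.

```bash
python3 -m inch '[{"hand":0.7,"slide":[0,0,0],"yaw":0},{"hand":0.3,"slide":[0,0,0],"yaw":0},{"hand":0,"slide":[0,0,0],"yaw":0},{"hand":0,"slide":[0,0,0],"yaw":0},{"hand":0,"slide":[0,0,2],"yaw":0},{"hand":0,"slide":[0,0,6],"yaw":0},{"hand":0,"slide":[0,-6,6],"yaw":0},{"hand":0,"slide":[0.5,-12,6],"yaw":0},{"hand":0,"slide":[1,-18,6],"yaw":0},{"hand":0,"slide":[1.5,-24,6],"yaw":0}]'
python3 -m inch '[{"hand":0,"slide":[0.5,-5,0],"yaw":0},{"hand":0,"slide":[1,-10,0],"yaw":0},{"hand":0,"slide":[1.3,-12,0],"yaw":0},{"hand":0,"slide":[1.3,-12,0],"yaw":0},{"hand":0,"slide":[1.3,-12,0],"yaw":0}]'
python3 - <<'E'
from h import *
s=sense();im=capture("wrist");cv2.imwrite("pics/w7.png",im)
a=capture("scene")[50:200,320:470];b=im[80:380,120:520]
cv2.imwrite("pics/c7.png",np.hstack([cv2.resize(a,(400,400)),cv2.resize(b,(400,300),).copy() if 0 else cv2.copyMakeBorder(cv2.resize(b,(400,300)),0,100,0,0,0)]))
print(s["tcp_pos"])
E
```

```text
time_s: 26.45
tcp_pos: [0.4369, 0.0323, 0.2316]
ee_rot: [[-0.964, -0.267, 0.001], [-0.267, 0.964, 0.0], [-0.001, 0.0, -1.0]]
wrist_force: [0.5, 0.4, 0.5]
gripper_width: 0.998
time_s: 27.08
tcp_pos: [0.4499, -0.0857, 0.2312]
ee_rot: [[-0.964, -0.266, -0.0], [-0.266, 0.964, 0.0], [0.0, 0.0, -1.0]]
wrist_force: [-0.4, -0.1, -0.2]
gripper_width: 0.999
[ 0.44990437 -0.08567985  0.23121397]
```

View pics/c7.png

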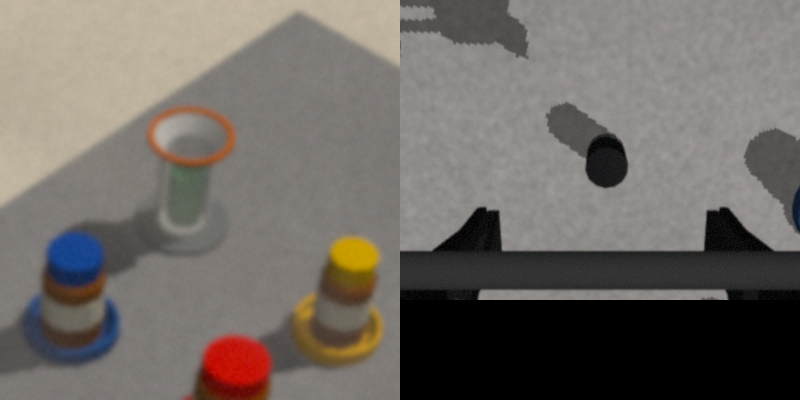

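Green cartridge stands at the bottom of the tube. The black one's top face is at wrist pixel (327,246).

```bash
python3 - <<'E'
from h import *
s=sense();print(onplane(camera_model("wrist"),(327,246),.05,s),s["tcp_pos"])
E
```

```text
[ 0.45057163 -0.08065171  0.05      ] [ 0.44995767 -0.08525898  0.23128836]
```

```bash
python3 -m inch '[{"hand":0,"slide":[0.05,0.5,-5],"yaw":0},{"hand":0,"slide":[0.05,0.5,-10],"yaw":0},{"hand":0,"slide":[0.05,0.5,-13],"yaw":0},{"hand":0,"slide":[0.05,0.5,-14.1],"yaw":0},{"hand":0,"slide":[0.05,0.5,-14.1],"yaw":0},{"hand":1,"slide":[0.05,0.5,-14.1],"yaw":0},{"hand":1,"slide":[0.05,0.5,-14.1],"yaw":0},{"hand":1,"slide":[0.05,0.5,-14.1],"yaw":0},{"hand":1,"slide":[0.05,0.5,-14.1],"yaw":0},{"hand":1,"slide":[0.05,0.5,-14.1],"yaw":0}]'
python3 -m inch '[{"hand":1,"slide":[0,0,0],"yaw":0},{"hand":1,"slide":[0,0,0],"yaw":0},{"hand":1,"slide":[0,0,0],"yaw":0},{"hand":1,"slide":[0,0,0],"yaw":0}]'
```

```text
time_s: 28.42
tcp_pos: [0.4505, -0.0811, 0.0904]
ee_rot: [[-0.964, -0.265, 0.0], [-0.265, 0.964, 0.0], [-0.0, -0.0, -1.0]]
wrist_force: [-0.2, -0.6, -0.1]
gripper_width: 0.515
time_s: 28.92
tcp_pos: [0.4505, -0.0811, 0.0902]
ee_rot: [[-0.964, -0.266, -0.0], [-0.266, 0.964, -0.0], [0.0, -0.0, -1.0]]
wrist_force: [0.4, -0.6, 0.3]
gripper_width: 0.332
```

```bash
python3 -m inch '[{"hand":1,"slide":[0,0,3],"yaw":0},{"hand":1,"slide":[0,0,8],"yaw":0},{"hand":1,"slide":[-0.3,4,13],"yaw":0},{"hand":1,"slide":[-0.7,10,14],"yaw":0},{"hand":1,"slide":[-1.2,16,14],"yaw":0},{"hand":1,"slide":[-1.7,22,14],"yaw":0},{"hand":1,"slide":[-2.2,28,14],"yaw":0},{"hand":1,"slide":[-2.6,33,14],"yaw":0},{"hand":1,"slide":[-2.85,35.5,14],"yaw":0},{"hand":1,"slide":[-2.85,35.5,14],"yaw":0}]'
python3 -m inch '[{"hand":1,"slide":[0,0,0],"yaw":0},{"hand":1,"slide":[0,0,-2],"yaw":0},{"hand":1,"slide":[0,0,-4],"yaw":0},{"hand":1,"slide":[0,0,-5],"yaw":0},{"hand":1,"slide":[0,0,-5.6],"yaw":0},{"hand":1,"slide":[0,0,-5.9],"yaw":0},{"hand":1,"slide":[0,0,-5.9],"yaw":0},{"hand":1,"slide":[0,0,-5.9],"yaw":0}]'
python3 - <<'E'
from h import *
cv2.imwrite("pics/s5.png",cv2.resize(capture("scene")[50:200,320:470],None,fx=3,fy=3))
E
```

```text
time_s: 30.18
tcp_pos: [0.4215, 0.2754, 0.2297]
ee_rot: [[-0.963, -0.268, -0.001], [-0.268, 0.963, -0.001], [0.001, -0.0, -1.0]]
wrist_force: [-0.8, -0.1, -0.7]
gripper_width: 0.334
time_s: 31.18
tcp_pos: [0.4222, 0.2742, 0.1717]
ee_rot: [[-0.964, -0.266, 0.001], [-0.266, 0.964, 0.001], [-0.001, 0.001, -1.0]]
wrist_force: [-0.1, -0.7, -1.6]
gripper_width: 0.334
```

View pics/s5.png

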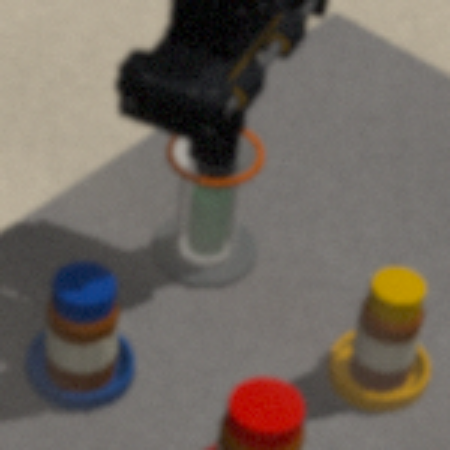

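The black cartridge is in the mouth above the green. Releasing, retracting straight up and looking.

```bash
python3 -m inch '[{"hand":0.7,"slide":[0,0,0],"yaw":0},{"hand":0.3,"slide":[0,0,0],"yaw":0},{"hand":0,"slide":[0,0,0],"yaw":0},{"hand":0,"slide":[0,0,0],"yaw":0},{"hand":0,"slide":[0,0,2],"yaw":0},{"hand":0,"slide":[0,0,7],"yaw":0},{"hand":0,"slide":[0,-6,10],"yaw":0},{"hand":0,"slide":[0,-12,10],"yaw":0},{"hand":0,"slide":[0,-18,10],"yaw":0},{"hand":0,"slide":[0,-24,10],"yaw":0}]'
python3 -m inch '[{"hand":0,"slide":[0,-6,0],"yaw":0},{"hand":0,"slide":[0,-12,0],"yaw":0},{"hand":0,"slide":[0,-18,0],"yaw":0},{"hand":0,"slide":[0,-18,0],"yaw":0},{"hand":0,"slide":[0,-18,0],"yaw":0}]'
python3 - <<'E'
from h import *
a=capture("scene")[60:330,300:570];b=capture("top");cv2.imwrite("pics/t9.png",b);b=b[140:350,110:320]
cv2.imwrite("pics/c9.png",np.hstack([cv2.resize(a,(400,400)),cv2.resize(b,(400,400))]))
t=b;cam=camera_model("top");full=cv2.imread("pics/t9.png")
for col in("red","blue","yellow"):
    m,l,bb=blobs(full,col,60)
    for i,st,c in bb:
        if 60<c[0]<300: print(col,st,c)
d=cv2.absdiff(full,cv2.imread("pics/top0.png"))[145:190,265:310];print("flask diff",d.mean(),d.max())
E
```

```text
time_s: 32.48
tcp_pos: [0.4216, 0.0322, 0.2717]
ee_rot: [[-0.964, -0.266, 0.001], [-0.266, 0.964, 0.0], [-0.001, 0.0, -1.0]]
wrist_force: [1.3, 0.3, -0.0]
gripper_width: 0.997
time_s: 33.1
tcp_pos: [0.4218, -0.1462, 0.2712]
ee_rot: [[-0.964, -0.264, -0.0], [-0.264, 0.964, 0.0], [0.0, 0.0, -1.0]]
wrist_force: [1.3, 0.7, 0.7]
gripper_width: 1.003
red [229 218  34  34 715] [245.05034965 233.53286713]
yellow [168 224  32  30 520] [183.19615385 237.61346154]
flask diff 2.7412345679012344 7
```

View pics/c9.png

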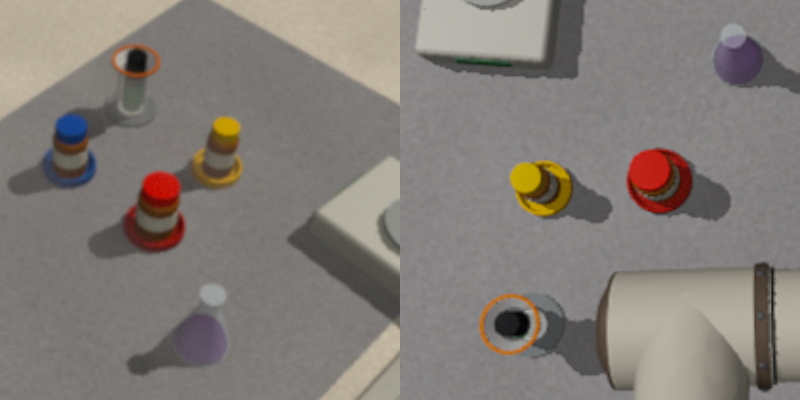

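Everything seems in place, but the yellow jar's lean and the black cartridge's depth need a check. I'll project the expected points onto an enlarged view.

```bash
python3 - <<'E'
from h import *
def proj(cam,P):
    q=cam["orientation"].T@(np.array(P)-cam["xyz"]);K=cam["mtx"];return np.array([K[0,0]*q[0]/-q[2]+K[0,2],K[1,1]*-q[1]/-q[2]+K[1,2]])
cs=camera_model("scene");ct=camera_model("top");im=capture("scene")
tiles=[]
for cx,cy,pts in [(.422,.274,[.006,.056,.106,.096]),(.594,.265,[.005,.089])]:
    u,v=proj(cs,(cx,cy,.05)).astype(int);o=(u-32,v-40);z=6
    c=cv2.resize(im[o[1]:o[1]+80,o[0]:o[0]+64],None,fx=z,fy=z,interpolation=cv2.INTER_CUBIC)
    for h in pts:
        p=proj(cs,(cx,cy,h));cv2.drawMarker(c,tuple(int(x) for x in (p-o+.5)*z),(255,0,255),0,14,1);print(h,p)
    tiles.append(c)
cv2.imwrite("pics/z.png",np.hstack(tiles))
full=cv2.imread("pics/t9.png")
for n,im_,cam in(("top",full,ct),("scene",im,cs)):
  for col,cen,sz in(("yellow",(.594,.265),.038),("red",(.604,.1175),.05),("blue",(.444,.1165),.044)):
    p=proj(cam,(*cen,.089));print(n,col,"cap expected",p.round(1),end=" ")
    c2=im_.copy();mk=np.zeros(im_.shape[:2],np.uint8);cv2.circle(mk,(int(p[0]),int(p[1])),20,1,-1)
    h=cv2.cvtColor(im_,cv2.COLOR_BGR2HSV);m=0
    for r in HSV[col]: m=m|cv2.inRange(h,r[:3],r[3:])
    v,u=np.nonzero(m*mk);print("mask bbox",(u.min(),u.max(),v.min(),v.max()) if len(u) else None)
E
```

```text
0.006 [388.12194756 131.36690616]
0.056 [390.09436647 114.24976546]
0.106 [392.18507366  96.10608968]
0.096 [391.75696144  99.82135372]
0.005 [445.24033709 172.97599405]
0.089 [451.85950653 144.01454737]
top yellow cap expected [175.2 233. ] mask bbox (np.int64(168), np.int64(195), np.int64(224), np.int64(252))
top red cap expected [240.2 228.8] mask bbox (np.int64(229), np.int64(260), np.int64(218), np.int64(248))
top blue cap expected [238.7 299.5] mask bbox None
scene yellow cap expected [451.9 144. ] mask bbox (np.int64(443), np.int64(461), np.int64(139), np.int64(157))
scene red cap expected [408.1 183.7] mask bbox (np.int64(395), np.int64(421), np.int64(176), np.int64(199))
scene blue cap expected [347.9 142.6] mask bbox (np.int64(338), np.int64(357), np.int64(137), np.int64(156))
```

View pics/z.png

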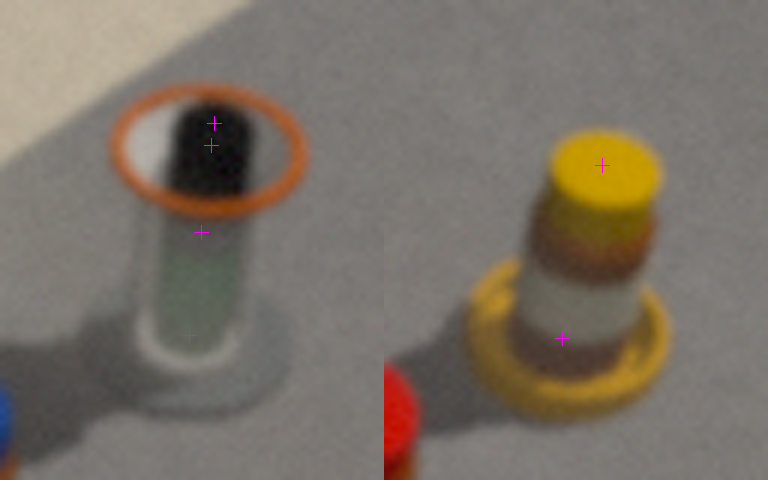

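Black top face and green/black joint lie at the expected 106 and 56 mm heights. The yellow cap sits within about 1 px of where an upright, seated jar's cap would be. Handing in.

```bash
python3 -c "
from station import *
s=sense();print(s['time_s'],s['wrist_force'],finish_job())"
```

```text
the job is handed in; nothing more can be done
33.25 [-0.05911116  1.07445584 -0.50988931] None
```

The job is handed in at 33.25 s of the 109 s allowed. All three jars are in their matching holders, and both cartridges are in the magazine, green below black.

- **Jars:** I lowered each one until the wrist force rose to 5–9 N, then let go. In the last scene view all three stood upright inside their rings. The yellow, red and blue caps lay where an upright, fully seated jar would put them, as far as the picture resolves.
- **Cartridges:** I took the green one farthest from the base, about 611 mm against about 540 mm for the other two. Black's top showed at about 106 mm and the joint between the two at about 56 mm, as expected for both fully down.
- **Flask:** its patch in the top image had not changed since the start.
- **Gripper:** open and well clear of everything at hand-in.

- **Checks that disagreed:** the top and wrist views put the magazine 1–2 mm apart, and the top and scene views put the holders up to 4 mm apart. Both were within the clearances.
- **Not checked from above:** in the last top view the arm hid the blue jar, so its cap was checked only in the scene view.

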